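# Air the curing chest

### The arm

A 7-joint arm with a two-finger parallel gripper is mounted at the origin on the work surface. World frame = base frame: x ahead of the robot, y to its left, z up, the work surface at z = 0. Lengths are in m, angles in degrees, forces in N, time in s.
With the tool pointing down it reaches from about 0.425 to 0.875 m from the base axis. Payload 4.7 kg.
Tool frame: the origin (TCP) lies midway between the tips of the shut fingers; the grasp point (between the pads) lies 19 mm behind it; z points along the fingers, y is the line along which they close (so a half turn about z gives the same grasp; the last joint's range is limited). The gripper opens to 87 mm and grips with 3 to 60 N. Pads are 19 mm wide; open, the fingers measure 117 mm over their backs; the gripper's body (75 mm by 190 mm) begins 51 mm behind the grasp point.
Start: joints at [-68.004, 18.392, -4.016, 83.108, 1.295, 78.541, -3.26], TCP at [0.235, 0.606, 0.223] pointing down, gripper open.
Joint ranges: [-163.93, 163.93], [-17.29, 119.83], [-79.2, 71.16], [3.27, 140.29], [-89.18, 269.18], [5.43, 117.66], [-154.24, 154.24]. Speed limits (degrees/s): [147.25, 147.25, 180, 180, 180, 180, 180].

### API

Orientations are given as [roll, pitch, yaw] about the fixed x, y, z axes, in that order (R = Rz(yaw) Ry(pitch) Rx(roll)).
In Python, from cell import env gives the robot as it stands.
- The arm moves only by the tool step_arm, never from a script. Its argument "moves" is a list of rows, each an object with "dp": the shift along the tool's x, y, z in mm, a list of three; "dr": the turn, a rotation vector about the tool's x, y, z in rad, a list of three; "fingers": the closure, from 0 (fully open) to 1 (shut). In form: [{"dp": [dx, dy, dz], "dr": [ax, ay, az], "fingers": fingers}, ...]. A call has exactly 5 rows; each row shifts and turns the commanded pose from where the row before left it, along the tool's axes as they then stand; what a row does not reach is not made up. A row lasts 1/8 s, in which the tool goes at most 62.5 mm and 10.7 degrees, less where a joint would pass 70% of its speed; a pose out of reach is approached as far as the arm can. A call with a gripper value outside its range is refused whole. The fingers move at their own pace and stop on an object; "squeeze" is the grip in N (left out, the last holds). Time passes only in rows, so rows that do not move let the fingers close, or fill a call up. It gives the time, the measured TCP pose, the force, the opening and the grip force at its end, in the units of the state.
- env.get_obs(): the state, without advancing time (a new reading comes with each control period).
- env.read_camera(name): name is "side" or "top"; returns the picture (420x560x3 uint8, red, green, blue); there is no depth.
- env.camera_model(name): a dict with "fx", "fy", "cx", "cy" (pixels), "R" (3x3) and "t" (3): a world point X has camera coordinates R X + t. Camera axes: x right, y down, z forward; pixel columns grow to the right and rows downward; lengths in m; the calibration is good to about 2 mm. A picture is of the moment at which its call begins. camera_model takes no time and is no camera call.
- env.sign_off(): hands the job in; it is judged then, once.
The state is a dict: "time_s": time; "qpos": joint angles; "joint_velocities": joint speeds; "effort": joint torques, N m; "tool_pos": TCP position; "tool_rot": TCP orientation; "force": force on the tool from outside, world axes, zero at the start; "wrist_torque": the same for the moment, N m; "grip_width": finger opening in m; "grasp_force": force on a finger pad.
Only numpy, scipy, OpenCV 4.12 (cv2) and the standard library are available. Lean on these libraries where they do the work, as an engineer would, in place of code of your own. Each camera call takes 0.05 s, during which the arm holds its last target. There are 200 camera calls.

### The job

The carvings in the curing chest need airing: first slide the vent grip along its track until its middle line is level with the brass marker, leaving the lid shut. Then pull the lid's handle up until the sticky gasket lets go, without letting the lid fly wide open, and finish while still holding the lid ajar in the gripper, with a gap of about two centimetres at its front edge, the vent still at its marker and the other things on the bench left alone.

Things in the scene. Friction and masses are not known exactly. Their poses are not given: they have to be found in the camera images.
- chest: plywood chest fixed to the bench, 220 (x) x 340 (y) x 90 mm high; origin at the centre of its underside; z up, x from the front (robot side) to the hinge side at the back, y to the left. Its right part, y -170 to +70, is a bay with a lid; its left part, y +70 to +170, is a solid deck at height 90 carrying the vent track
- lid (a joint): opening angle of the lid in rad, 0 shut, at most 0.5; its front edge, 225 mm from the hinge line, rises. A tight gasket holds it: the upward pull needed at the handle peaks at about 12 to 20 N in the first 8 mm of lift, then fades by about 12 mm of lift to little more than the lid's weight (1.5 to 3.5 N at the handle). Let go, the lid falls shut
- lid_hinge (a point): middle of the lid's hinge line (along the chest's y): at x 110, y -50, z 93 in the chest's frame. Axes are the lid's, like the chest's when shut. The lid is a wooden frame with a clear window, 225 (x) x 240 (y) x 12 mm, 0.3 to 0.65 kg, its underside at this point's height
- lid_handle (a point): middle of the lid's handle bar: a round steel bar, 14 mm thick, 110 long along the chest's y, on two end posts; its centre is 32 above the lid's top face (clear beneath 25), 190 from the hinge line towards the front, 44 above the lid's underside. Turns with the lid
- vent (a joint): position of the vent grip along its track in m, 0 at the front end (robot side) to 0.110 at the back; it moves along the chest's +x and stays where left (friction about 1.5 N)
- vent_top (a point): centre of the top face of the vent grip, where a thin white line runs across it: a dark wooden block 20 mm (along the track) x 28 (across) x 40 tall, its top 144.5 above the bench. It rides on an aluminium track 40 wide, 160 long along the chest's x, 14 high, on the deck at y +120 in the chest's frame
- mark: a small brass clip 12 (x) x 22 (y) x 12 mm on the deck, left of the vent track, with a pointed tab towards the track; origin at deck height, 27 mm from the track's centre line, in the middle of the clip's end nearest the track. Axes like the chest's: the grip is at the mark when vent_top has the same x in the mark's frame (0, within 5 mm)
- jar: a round clear jar with a screw cap, 60 across, 75 tall, on the table left of the chest; a bystander. Origin under its centre
- finial: a small turned wooden finial standing on the table right of the chest, 44 across, 80 tall; a bystander. Origin under its centre
- mug: a clay mug, 76 across, 80 tall, right of the chest; a bystander. Origin under its centre
- sander: a cork sanding block 60 x 100 x 35 on the table in front (robot side) of the chest; a bystander. Origin under its centre
- chisel: a hand tool with a handle, lying on the table beyond the chest; a bystander
- brush: a brush lying on the table left of the chest; a bystander
- bowl: a wooden bowl, 110 across, 45 tall, in front of the chest to the left; a bystander. Origin under its centre

How it is judged:
By the outcome, as a careful person would: the job done as asked, in the order asked, and still so for the second after the job is handed in, while the arm keeps its last pose, push and grip.
It also fails if it takes over 40 s, if anything falls off the work surface, if the arm or the gripper's body presses on something with over 40 N, if the wrist force passes 120 N, or if a joint passes its speed limit or range.

## Working session

There is one attempt and no reset: what is moved stays moved. The work goes in short steps, Python scripts to look and compute and a tool call to move; the robot and the scene stay as the last step left them, time stands still between calls to the robot, and variables do not carry over. Pictures are saved under pics/ and viewed, at most 10 in all, crops included, and the job is handed in when it is done.

Besides the shell and the picture viewer there is one more tool, called after "Emit:" as name(argument=value, ...) on one line, values as JSON. step_arm: Moves the arm, as the interface text tells. Its arguments: {"type":"object","properties":{"moves":{"type":"array","items":{"type":"object","properties":{"dp":{"type":"array","items":{"type":"number"}},"dr":{"type":"array","items":{"type":"number"}},"fingers":{"type":"number"}}}},"squeeze":{"type":"number"}},"required":["moves"]}

```bash
mkdir -p pics; python3 - <<'E'
from cell import env
import cv2,numpy as np
for n in("top","side"):
    im=env.read_camera(n); cv2.imwrite(f"pics/{n}0.png",cv2.resize(im[:,:,::-1],(800,600),interpolation=cv2.INTER_CUBIC)); cv2.imwrite(f"raw_{n}0.png",im[:,:,::-1])
    m=env.camera_model(n); print(n,{k:np.round(v,4).tolist() for k,v in m.items()})
o=env.get_obs();print({k:np.round(v,3).tolist() for k,v in o.items()})
E
```

```text
top {'fx': 473.9563, 'fy': 473.9563, 'cx': 282.4732, 'cy': 207.5133, 'R': [[0.0086, -0.9999, 0.0149], [-0.9927, -0.0103, -0.1202], [0.1203, -0.0137, -0.9926]], 't': [0.012, 0.5658, 1.3173]}
side {'fx': 474.3754, 'fy': 474.3754, 'cx': 280.1825, 'cy': 207.2931, 'R': [[0.7836, -0.6213, -0.0005], [-0.4277, -0.5389, -0.7257], [0.4506, 0.5688, -0.688]], 't': [-0.4261, 0.3132, 0.881]}
{'time_s': 0.1, 'qpos': [-68.006, 18.438, -4.016, 83.167, 1.294, 78.539, -3.259], 'joint_velocities': [0.025, -0.143, 0.001, -0.058, -0.019, -0.193, -0.014], 'effort': [-0.0, -49.257, -0.406, -31.34, -0.064, 0.04, 0.0], 'tool_pos': [0.235, 0.606, 0.222], 'tool_rot': [-179.901, 0.004, 158.816], 'force': [-1.287, 0.063, -0.534], 'wrist_torque': [-0.012, -0.006, 0.015], 'grasp_force': 0.0, 'grip_width': 0.087}
```

View pics/top0.png

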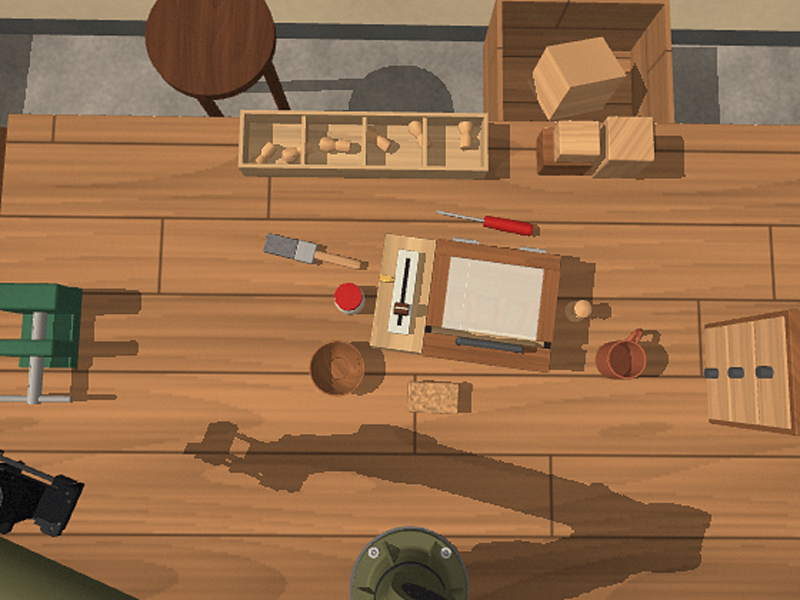

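View pics/side0.png

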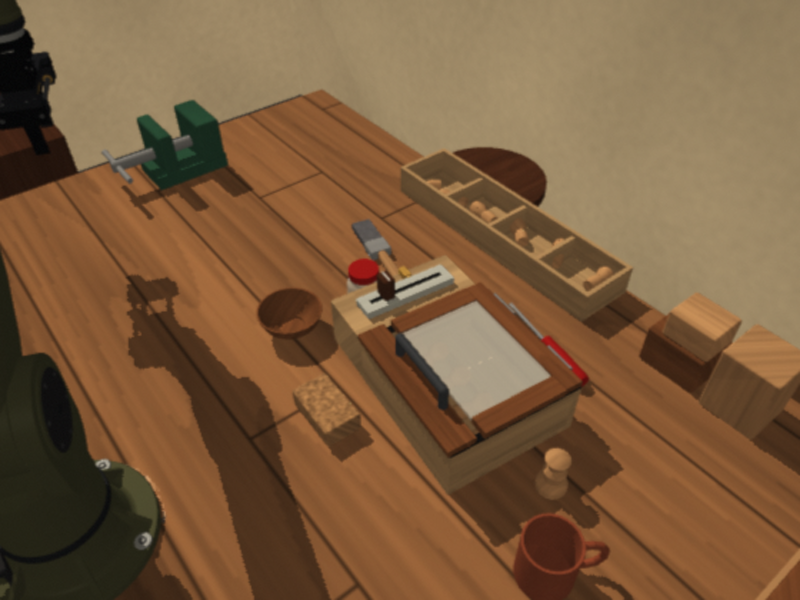

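The top view shows the chest at about (465,300), the vent grip at (402,309), the brass clip at (386,278) and the handle at (489,344), in display pixels. Next I zoom in and segment these.

```bash
cat > h.py <<'E'
from cell import env
import cv2,numpy as np
def ray(n,u,v,z):
    m=env.camera_model(n);R=np.array(m["R"]);t=np.array(m["t"])
    d=R.T@np.array([(u-m["cx"])/m["fx"],(v-m["cy"])/m["fy"],1]);c=-R.T@t
    return c+d*(z-c[2])/d[2]
def proj(n,X):
    m=env.camera_model(n);p=np.array(m["R"])@X+np.array(m["t"])
    return m["fx"]*p[0]/p[2]+m["cx"],m["fy"]*p[1]/p[2]+m["cy"]
E
python3 - <<'E'
from h import *
a=cv2.imread("raw_top0.png");b=cv2.imread("raw_side0.png")
c=cv2.resize(a[160:265,250:395],(800,579),interpolation=cv2.INTER_CUBIC)
d=cv2.resize(b[175:345,225:425],(800,680),interpolation=cv2.INTER_CUBIC)[:600]
cv2.imwrite("pics/tc.png",c);cv2.imwrite("pics/sc.png",d)
hsv=cv2.cvtColor(a,cv2.COLOR_BGR2HSV)
def show(nm,m,z,x0=250,x1=395,y0=160,y1=265):
    k=np.zeros_like(m);k[y0:y1,x0:x1]=m[y0:y1,x0:x1]
    for q in cv2.findContours(k,0,1)[0]:
        if cv2.contourArea(q)<8: continue
        r=cv2.minAreaRect(q);bx=cv2.boxPoints(r)
        print(nm,cv2.contourArea(q),np.round(r[0],1),"c",np.round(ray("top",*r[0],z),4)[:2],[np.round(ray("top",*p,z)[:2],3).tolist() for p in bx])
show("track",cv2.inRange(hsv,(0,0,170),(179,50,255)),.104,265,300)
show("brass",cv2.inRange(hsv,(18,140,120),(32,255,255)),.102,258,285)
show("handle",cv2.inRange(hsv,(0,0,0),(179,110,85)),.137,315,390)
E
```

```text
track 484.5 [282.  203.9] c [0.567  0.0198] [[0.491, 0.049], [0.649, 0.029], [0.644, -0.009], [0.487, 0.011]]
brass 27.5 [270.4 194.8] c [0.5918 0.0515] [[0.588, 0.065], [0.6, 0.063], [0.596, 0.038], [0.584, 0.04]]
handle 10.0 [382.5 241.4] c [ 0.4665 -0.2439] [[0.463, -0.237], [0.473, -0.24], [0.47, -0.25], [0.46, -0.248]]
handle 204.5 [342.5 240.9] c [ 0.4669 -0.139 ] [[0.466, -0.077], [0.482, -0.078], [0.467, -0.202], [0.452, -0.199]]
```

View pics/tc.png

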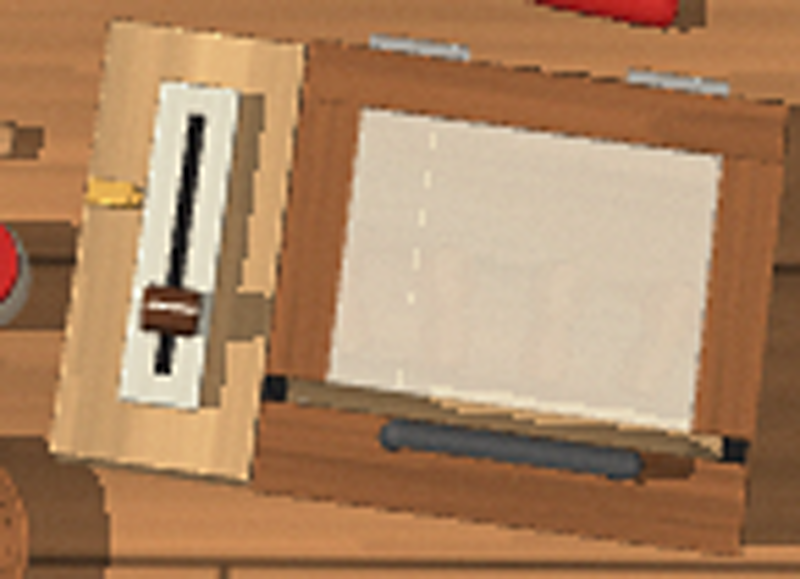

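View pics/sc.png

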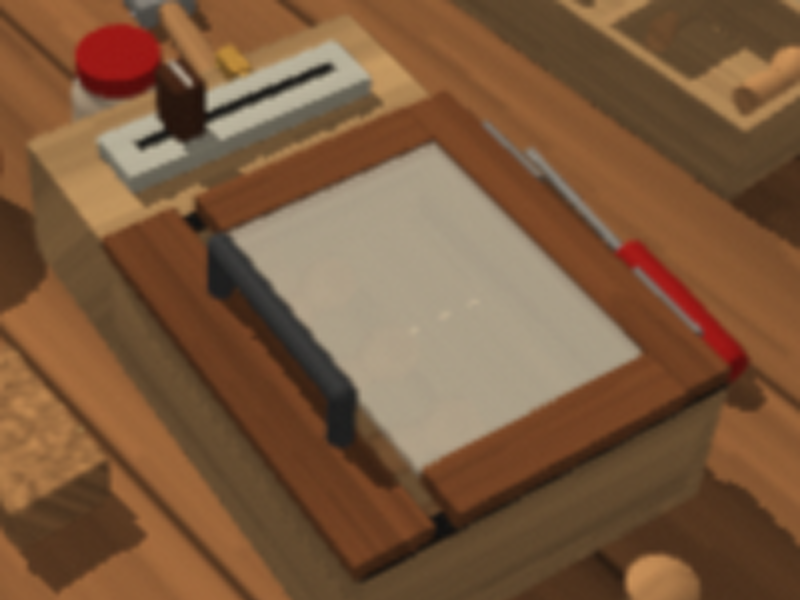

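The crops show the chest turned by about −7°. In the top crop, the vent line is at (172,311) and the clip tab's tip at (142,195). The handle and track centres fit the chest's geometry to about 1 mm. Now I compute the marker and vent positions from both views.

```bash
cat >> h.py <<'E'
yaw=np.radians(-7.0);Rc=np.array([[np.cos(yaw),-np.sin(yaw)],[np.sin(yaw),np.cos(yaw)]])
O=np.array([.567,.0198])-Rc@[0,.12]
def toC(p): return Rc.T@(np.array(p)[:2]-O)
def toW(p): return O+Rc@np.array(p)
E
python3 - <<'E'
from h import *
print("O",O)
k=.18125
for nm,p,z in(("line",(172,311),.1445),("tip",(140,196),.102),("clipend",(90,193),.102),("clip c",(112,190),.102),("slot front",(162,372),.1045),("slot back",(197,116),.1045),("lid front L",(255,490),.105),("lid front R",(742,552),.105),("lid back L",(308,40),.105)):
    w=ray("top",250+p[0]*k,160+p[1]*k,z);print("top",nm,w.round(4),toC(w).round(4))
for nm,p,z in(("line",(182,77),.1445),("clip c",(233,60),.102),("clip near",(243,72),.102),("slotF",(140,145),.1045),("slotB",(333,68),.1045)):
    w=ray("side",225+p[0]/4,175+p[1]/4,z);print("side",nm,w.round(4),toC(w).round(4))
print("handle",toW([-.08,-.05]))
E
```

```text
O [ 0.55237568 -0.09930554]
top line [0.5289 0.0221 0.1445] [-0.0381  0.1176]
top tip [0.59   0.0378 0.102 ] [0.0206 0.1407]
top clipend [0.5912 0.0625 0.102 ] [0.0188 0.1653]
top clip c [0.5928 0.0516 0.102 ] [0.0217 0.1548]
top slot front [0.5031 0.0262 0.1045] [-0.0642  0.1186]
top slot back [0.6297 0.0102 0.1045] [0.0634 0.1181]
top lid front L [ 0.4462 -0.0194  0.105 ] [-0.1151  0.0664]
top lid front R [ 0.4184 -0.2556  0.105 ] [-0.1139 -0.1714]
top lid back L [ 0.6684 -0.0445  0.105 ] [0.1085 0.0686]
side line [0.5311 0.0177 0.1445] [-0.0354  0.1136]
side clip c [0.5918 0.049  0.102 ] [0.0211 0.152 ]
side clip near [0.5898 0.0372 0.102 ] [0.0205 0.14  ]
side slotF [0.5053 0.0232 0.1045] [-0.0617  0.1159]
side slotB [0.6309 0.0054 0.1045] [0.0652 0.1135]
handle [ 0.46687852 -0.1391833 ]
```

Emit:
step_arm(moves=[{"dp":[0,-40,-10],"dr":[0,0,0],"fingers":0.3},{"dp":[0,-55,0],"dr":[0,0,0],"fingers":0.3},{"dp":[0,-55,0],"dr":[0,0,0],"fingers":0.3},{"dp":[0,-55,0],"dr":[0,0,0],"fingers":0.3},{"dp":[0,-55,0],"dr":[0,0,0],"fingers":0.3}])

```text
time_s: 0.72
tool_pos: [0.1403, 0.3617, 0.2321]
tool_rot: [-180.0, 0.0, 158.8]
force: [0.7, -0.0, 2.0]
grip_width: 0.0612
grasp_force: 0.0
```

Emit:
step_arm(moves=[{"dp":[-51,7,0],"dr":[0,0,0],"fingers":0.35},{"dp":[-51,7,0],"dr":[0,0,0],"fingers":0.35},{"dp":[-51,7,0],"dr":[0,0,0],"fingers":0.35},{"dp":[-51,7,0],"dr":[0,0,0],"fingers":0.35},{"dp":[-51,7,0],"dr":[0,0,0],"fingers":0.35}])

```text
time_s: 1.35
tool_pos: [0.3927, 0.3035, 0.2324]
tool_rot: [180.0, -0.0, 158.8]
force: [-1.0, 0.4, -0.0]
grip_width: 0.0563
grasp_force: 0.0
```

Emit:
step_arm(moves=[{"dp":[-39,-35,0],"dr":[0,0,0],"fingers":0.35},{"dp":[-39,-35,0],"dr":[0,0,0],"fingers":0.35},{"dp":[-39,-35,0],"dr":[0,0,0],"fingers":0.35},{"dp":[-39,-35,0],"dr":[0,0,-0.12],"fingers":0.35},{"dp":[0,0,0],"dr":[0,0,-0.128],"fingers":0.35}])

```text
time_s: 1.98
tool_pos: [0.4877, 0.112, 0.2325]
tool_rot: [-179.9, 0.0, 172.8]
force: [-0.4, 0.5, 0.6]
grip_width: 0.0565
grasp_force: 0.0
```

Emit:
step_arm(moves=[{"dp":[-27,-42,0],"dr":[0,0,-0.004],"fingers":0.35},{"dp":[-26,-42,0],"dr":[0,0,0],"fingers":0.35},{"dp":[0,0,30],"dr":[0,0,0],"fingers":0.35},{"dp":[0,0,35],"dr":[0,0,0],"fingers":0.35},{"dp":[0,0,0],"dr":[0,0,0],"fingers":0.35}])

```text
time_s: 2.6
tool_pos: [0.5265, 0.0271, 0.1649]
tool_rot: [-179.9, -0.3, 173.2]
force: [-0.1, 0.6, 0.1]
grip_width: 0.0565
grasp_force: 0.0
```

```bash
python3 - <<'E'
from h import *
b=env.read_camera("side")[:,:,::-1];a=env.read_camera("top")[:,:,::-1]
d=np.hstack([cv2.resize(b[130:270,220:320],(400,560),interpolation=2),cv2.resize(a[130:270,240:340],(400,560),interpolation=2)])
cv2.imwrite("pics/v1.png",d)
o=env.get_obs();print(o["tool_pos"],o["tool_rot"],toC(o["tool_pos"]))
E
```

```text
[0.52901201 0.02753146 0.16817801] [-1.79996706e+02  1.20564275e-02  1.73261176e+02] [-0.03864706  0.12304426]
```

View pics/v1.png

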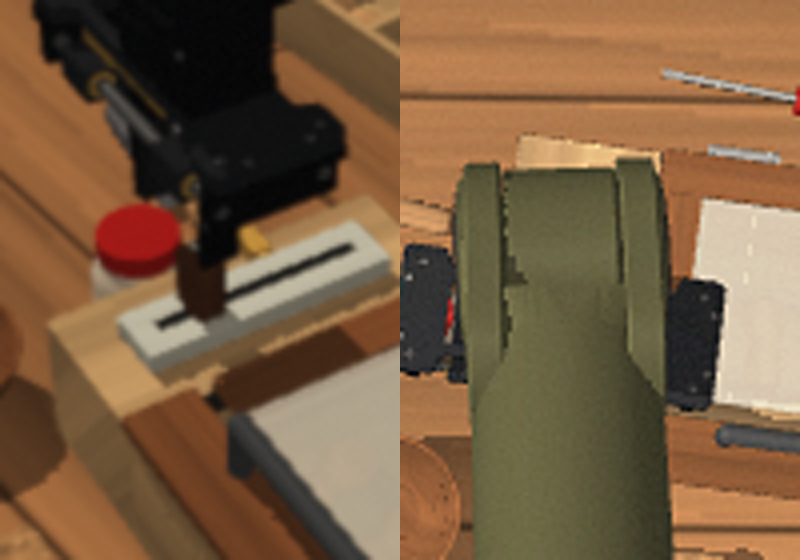

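The side view shows the finger lined up over the block at (200,280), with the track and clip clear. I centre over it, descend and grip.

Emit:
step_arm(moves=[{"dp":[-1,-5,18],"dr":[0,0,0],"fingers":0.35},{"dp":[0,0,18],"dr":[0,0,0],"fingers":0.35},{"dp":[0,0,16],"dr":[0,0,0],"fingers":0.35},{"dp":[0,0,0],"dr":[0,0,0],"fingers":0.8},{"dp":[0,0,0],"dr":[0,0,0],"fingers":0.8}], squeeze=12)

```text
time_s: 3.32
tool_pos: [0.5295, 0.0224, 0.1157]
tool_rot: [-180.0, 0.0, 173.3]
force: [-0.0, -0.6, 0.6]
grip_width: 0.0444
grasp_force: 0.0
```

Emit:
step_arm(moves=[{"dp":[0,0,0],"dr":[0,0,0],"fingers":0.8},{"dp":[0,0,0],"dr":[0,0,0],"fingers":0.8},{"dp":[0,0,0],"dr":[0,0,0],"fingers":0.8},{"dp":[0,0,0],"dr":[0,0,0],"fingers":0.8},{"dp":[0,0,0],"dr":[0,0,0],"fingers":0.8}])

```text
time_s: 3.95
tool_pos: [0.5297, 0.0226, 0.1161]
tool_rot: [180.0, 0.1, 173.3]
force: [0.5, 0.4, 4.9]
grip_width: 0.028
grasp_force: 12.0
```

Emit:
step_arm(moves=[{"dp":[-10,0,0],"dr":[0,0,0],"fingers":0.8},{"dp":[-16,0,0],"dr":[0,0,0],"fingers":0.8},{"dp":[-16,0,0],"dr":[0,0,0],"fingers":0.8},{"dp":[-16,0,0],"dr":[0,0,0],"fingers":0.8},{"dp":[0,0,0],"dr":[0,0,0],"fingers":0.8}])

```text
time_s: 4.58
tool_pos: [0.5886, 0.0151, 0.1161]
tool_rot: [-180.0, 0.1, 173.2]
force: [1.5, -0.3, 4.9]
grip_width: 0.0279
grasp_force: 12.0
```

```bash
python3 - <<'E'
from h import *
o=env.get_obs();print(o["tool_pos"],o["force"],o["grip_width"],toC(o["tool_pos"]))
E
```

```text
[0.58855061 0.01508154 0.11612838] [ 1.49683801 -0.29498982  4.93154427] 0.02794187194943403 [0.02196501 0.11794307]
```

Emit:
step_arm(moves=[{"dp":[0,0,0],"dr":[0,0,0],"fingers":0.35},{"dp":[0,0,0],"dr":[0,0,0],"fingers":0.35},{"dp":[0,0,0],"dr":[0,0,0],"fingers":0.35},{"dp":[0,0,-40],"dr":[0,0,0],"fingers":0.35},{"dp":[0,0,-50],"dr":[0,0,0],"fingers":0.35}])

```text
time_s: 5.2
tool_pos: [0.5855, 0.0157, 0.2052]
tool_rot: [-179.9, -0.2, 173.3]
force: [1.6, 0.3, 0.4]
grip_width: 0.0559
grasp_force: 0.0
```

Emit:
step_arm(moves=[{"dp":[50,0,0],"dr":[0,0,0.18],"fingers":0.35},{"dp":[50,20,0],"dr":[0,0,0.18],"fingers":0.35},{"dp":[35,50,0],"dr":[0,0,0.18],"fingers":0.2},{"dp":[20,50,0],"dr":[0,0,0.18],"fingers":0.2},{"dp":[0,0,0],"dr":[0,0,0.18],"fingers":0.2}])

```text
time_s: 5.82
tool_pos: [0.5036, 0.1648, 0.2053]
tool_rot: [180.0, -0.1, 123.8]
force: [-1.1, -0.3, -0.6]
grip_width: 0.0688
grasp_force: 0.0
```

```bash
python3 - <<'E'
from h import *
b=env.read_camera("side")[:,:,::-1];a=env.read_camera("top")[:,:,::-1]
cv2.imwrite("raw_s2.png",b);cv2.imwrite("raw_t2.png",a)
d=np.hstack([cv2.resize(b[165:235,240:320],(400,350),interpolation=2),cv2.resize(a[165:235,250:330],(400,350),interpolation=2)])
cv2.imwrite("pics/v2.png",d)
E
```

```text
(no output)
```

View pics/v2.png

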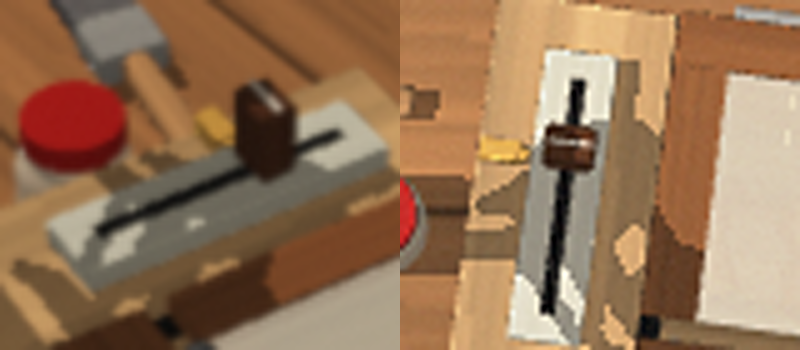

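The vent line is at (570,145) in the top half and (265,98) in the side half. The clip's tip is at (528,152) and (232,138).

```bash
python3 - <<'E'
from h import *
for n,p,z in(("top",(284,194),.1445),("top",(275.6,195.2),.102),("top",(270.6,194.6),.102),("side",(293,184.6),.1445),("side",(286,192.6),.102),("side",(283.6,190.3),.102)):
    print(n,z,toC(ray(n,*p,z)).round(4))
im=cv2.imread("raw_t2.png");hsv=cv2.cvtColor(im,cv2.COLOR_BGR2HSV)
for n,f in(("top","raw_t2.png"),("side","raw_s2.png")):
    hsv=cv2.cvtColor(cv2.imread(f),cv2.COLOR_BGR2HSV)
    m=cv2.inRange(hsv,(19,150,110),(32,255,255));m[:, :262]=0;m[:,300:]=0;m[:182]=0;m[210:]=0
    ys,xs=np.nonzero(m);print(n,len(xs),[toC(ray(n,xs.mean(),ys.mean(),z)).round(4) for z in(.096,.102)])
o=env.get_obs();print(o["tool_pos"],o["tool_rot"],toW([-.08,-.05]))
E
```

```text
top 0.1445 [0.0214 0.118 ]
top 0.102 [0.0215 0.1402]
top 0.102 [0.0214 0.1539]
side 0.1445 [0.0236 0.1152]
side 0.102 [0.0217 0.1409]
side 0.102 [0.0212 0.1506]
top 28 [array([0.0226, 0.1566]), array([0.0217, 0.1565])]
side 0 [array([nan, nan]), array([nan, nan])]
[0.50414076 0.16007538 0.20535292] [-1.79944027e+02 -2.58052074e-03  1.23776606e+02] [ 0.46687852 -0.1391833 ]<stdin>:8: RuntimeWarning: Mean of empty slice.
  ret = ret.dtype.type(ret / rcount)
```

Emit:
step_arm(moves=[{"dp":[0,0,0],"dr":[0,0,0.178],"fingers":0.35},{"dp":[0,0,0],"dr":[0,0,0.178],"fingers":0.35},{"dp":[0,0,0],"dr":[0,0,0.178],"fingers":0.35},{"dp":[0,0,0],"dr":[0,0,0.178],"fingers":0.35},{"dp":[0,0,0],"dr":[0,0,0],"fingers":0.35}])

```text
time_s: 6.55
tool_pos: [0.5045, 0.1583, 0.2057]
tool_rot: [-180.0, -0.0, 83.1]
force: [0.4, -0.5, -0.5]
grip_width: 0.057
grasp_force: 0.0
```

Emit:
step_arm(moves=[{"dp":[-50,0,0],"dr":[0,0,0],"fingers":0.35},{"dp":[-50,0,0],"dr":[0,0,0],"fingers":0.35},{"dp":[-50,0,0],"dr":[0,0,0],"fingers":0.35},{"dp":[-50,0,0],"dr":[0,0,0],"fingers":0.35},{"dp":[-50,0,0],"dr":[0,0,0],"fingers":0.35}])

```text
time_s: 7.18
tool_pos: [0.473, -0.0908, 0.2058]
tool_rot: [180.0, -0.1, 83.2]
force: [0.5, -0.4, -0.3]
grip_width: 0.0568
grasp_force: 0.0
```

Emit:
step_arm(moves=[{"dp":[-50,0,0],"dr":[0,0,0],"fingers":0.35},{"dp":[0,0,15],"dr":[0,0,0],"fingers":0.35},{"dp":[0,0,20],"dr":[0,0,0],"fingers":0.35},{"dp":[0,0,0],"dr":[0,0,0],"fingers":0.35},{"dp":[0,0,0],"dr":[0,0,0],"fingers":0.35}])

```text
time_s: 7.8
tool_pos: [0.4677, -0.1379, 0.171]
tool_rot: [-180.0, -0.0, 83.0]
force: [-0.3, -0.6, -0.9]
grip_width: 0.0568
grasp_force: 0.0
```

```bash
python3 - <<'E'
from h import *
b=env.read_camera("side")[:,:,::-1]
cv2.imwrite("pics/v3.png",cv2.resize(b[150:330,220:400],(600,600),interpolation=2))
o=env.get_obs();print(o["tool_pos"],o["tool_rot"],toC(o["tool_pos"]))
E
```

```text
[ 0.46795771 -0.13800421  0.17124408] [ 1.79963389e+02 -2.19595882e-02  8.30041049e+01] [-0.07907255 -0.04869818]
```

View pics/v3.png

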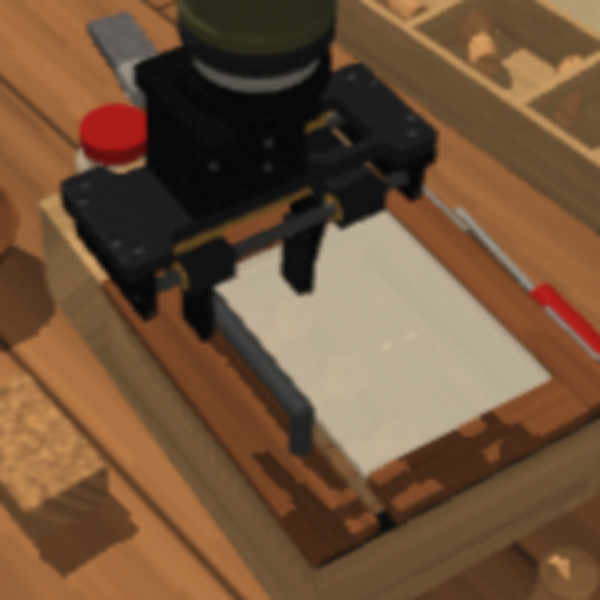

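The fingers straddle the bar, at (200,310) and (300,270). I descend and close on it.

Emit:
step_arm(moves=[{"dp":[0,0,18],"dr":[0,0,0],"fingers":0.35},{"dp":[0,0,18],"dr":[0,0,0],"fingers":0.35},{"dp":[0,0,16],"dr":[0,0,0],"fingers":0.35},{"dp":[0,0,0],"dr":[0,0,0],"fingers":0.9},{"dp":[0,0,0],"dr":[0,0,0],"fingers":0.9}], squeeze=40)

```text
time_s: 8.48
tool_pos: [0.468, -0.1384, 0.1192]
tool_rot: [180.0, -0.0, 82.9]
force: [0.2, 0.3, -0.5]
grip_width: 0.0436
grasp_force: 0.0
```

Emit:
step_arm(moves=[{"dp":[0,0,0],"dr":[0,0,0],"fingers":0.95},{"dp":[0,0,0],"dr":[0,0,0],"fingers":0.95},{"dp":[0,0,0],"dr":[0,0,0],"fingers":0.95},{"dp":[0,0,0],"dr":[0,0,0],"fingers":0.95},{"dp":[0,0,0],"dr":[0,0,0],"fingers":0.95}])

```text
time_s: 9.1
tool_pos: [0.4675, -0.1383, 0.1189]
tool_rot: [-180.0, -0.0, 82.9]
force: [-0.9, -0.9, 1.7]
grip_width: 0.0132
grasp_force: 40.0
```

Emit:
step_arm(moves=[{"dp":[0,0.2,-1.5],"dr":[0.008,0,0],"fingers":0.95},{"dp":[0,0.2,-1.5],"dr":[0.008,0,0],"fingers":0.95},{"dp":[0,0.2,-1.5],"dr":[0.008,0,0],"fingers":0.95},{"dp":[0,0,0],"dr":[0,0,0],"fingers":0.95},{"dp":[0,0,0],"dr":[0,0,0],"fingers":0.95}])

```text
time_s: 9.72
tool_pos: [0.4678, -0.1384, 0.122]
tool_rot: [-178.6, 0.0, 82.9]
force: [5.1, -1.1, -17.3]
grip_width: 0.013
grasp_force: 40.0
```

Emit:
step_arm(moves=[{"dp":[0,0.2,-1.5],"dr":[0.008,0,0],"fingers":0.95},{"dp":[0,0.2,-1.5],"dr":[0.008,0,0],"fingers":0.95},{"dp":[0,0.2,-1.5],"dr":[0.008,0,0],"fingers":0.95},{"dp":[0,0,0],"dr":[0,0,0],"fingers":0.95},{"dp":[0,0,0],"dr":[0,0,0],"fingers":0.95}])

```text
time_s: 10.35
tool_pos: [0.469, -0.1386, 0.1281]
tool_rot: [-177.3, -0.0, 82.9]
force: [0.5, 0.0, -2.4]
grip_width: 0.0126
grasp_force: 40.0
```

Emit:
step_arm(moves=[{"dp":[0,0.2,-1.5],"dr":[0.008,0,0],"fingers":0.95},{"dp":[0,0.2,-1.5],"dr":[0.008,0,0],"fingers":0.95},{"dp":[0,0.2,-1.5],"dr":[0.008,0,0],"fingers":0.95},{"dp":[0,0,0],"dr":[0,0,0],"fingers":0.95},{"dp":[0,0,0],"dr":[0,0,0],"fingers":0.95}])

```text
time_s: 10.98
tool_pos: [0.4698, -0.1387, 0.1322]
tool_rot: [-175.9, -0.0, 82.9]
force: [0.4, -0.1, -2.2]
grip_width: 0.0131
grasp_force: 40.0
```

Emit:
step_arm(moves=[{"dp":[0,0.2,-1.2],"dr":[0.006,0,0],"fingers":0.95},{"dp":[0,0.2,-1.2],"dr":[0.006,0,0],"fingers":0.95},{"dp":[0,0.1,-1.1],"dr":[0.006,0,0],"fingers":0.95},{"dp":[0,0,0],"dr":[0,0,0],"fingers":0.95},{"dp":[0,0,0],"dr":[0,0,0],"fingers":0.95}])

```text
time_s: 11.6
tool_pos: [0.4705, -0.1388, 0.1356]
tool_rot: [-174.8, -0.0, 82.9]
force: [1.0, -1.0, -4.0]
grip_width: 0.0131
grasp_force: 40.0
```

```bash
python3 - <<'E'
from h import *
b=env.read_camera("side")[:,:,::-1]
cv2.imwrite("pics/v4.png",cv2.resize(b[170:350,220:420],(800,720),interpolation=2)[:600])
o=env.get_obs();print(o["tool_pos"],o["tool_rot"],o["force"])
# expected pixel (in the crop) of lid front edge underside at right front corner for gap 0 / 20 mm
for g in(0,.02):
    w=toW([-.115+.0,-.17]);p=proj("side",np.array([*w,.093+g]));print(g,[(p[0]-220)*4,(p[1]-170)*4])
E
```

```text
[ 0.47049819 -0.13873394  0.13563582] [-1.74837199e+02 -1.55687620e-02  8.28885462e+01] [ 1.02166672 -1.3812811  -2.97932694]
0 [np.float64(370.4178627115366), np.float64(599.1338570139033)]
0.02 [np.float64(372.50503749464724), np.float64(573.9255673318728)]
```

View pics/v4.png

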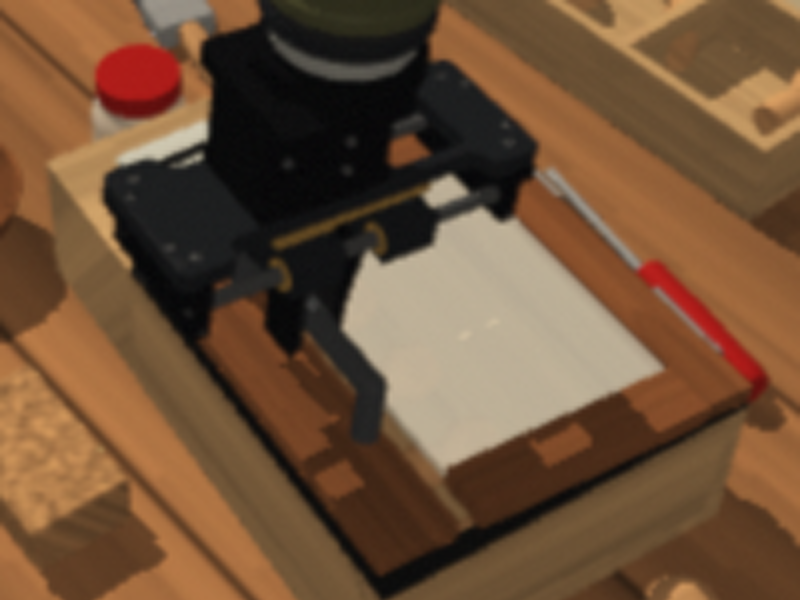

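The lid's lower front corner is at about (382,575), against 574 predicted for a 20 mm gap. The dark gap is open along the front and the handle is still held.

```bash
python3 -c "
from cell import env
print(env.sign_off())"
```

```text
the job is handed in; nothing more can be done
None
```

The vent grip is at the brass marker (within about 2 mm by camera), and the gripper is holding the lid ajar with a front gap of about 20 mm; I handed the job in after about 12 s on the robot's clock.

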